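# Put the specimen bench back in order

### The arm

A 7-joint arm with a two-finger parallel gripper is mounted at the origin on the work surface. World frame = base frame: x ahead of the robot, y to its left, z up, the work surface at z = 0. Lengths are in mm, angles in degrees, forces in N, time in s.
With the tool pointing down it reaches from about 400 to 850 mm from the base axis. Payload 10.4 kg.
Tool frame: the origin (TCP) lies at the very end of the fingers, on their centre line; the grasp point (between the pads) lies 19 mm behind it; z points along the fingers, y is the line along which they close (so a half turn about z gives the same grasp; the last joint's range is limited). The gripper opens to 85 mm and grips with 20 to 120 N. Pads are 22 mm wide; open, the fingers measure 114 mm over their backs; the gripper's body (76 mm by 85 mm) begins 54 mm behind the grasp point. The pads swing forward as they close: fully open they stand 13 mm farther back than shut.
Start: joints at [63.564, 19.034, -3.707, 83.658, 1.238, 77.344, -5.071], TCP at [265.559, -565.804, 194.038] pointing down, gripper open.
Joint ranges: [-148.97, 148.97], [-28.65, 121.19], [-84.17, 76.75], [9.2, 138.47], [-72.65, 252.65], [3.7, 117.97], [-149.18, 149.18]. Speed limits (degrees/s): [127.2, 127.2, 159.86, 159.86, 180, 180, 180].

### API

Orientations are given as a 3x3 rotation matrix whose columns are the frame's x, y, z axes.
In Python, from rig import arm gives the robot as it stands.
- The arm moves only by the tool arm_command, never from a script. Its argument "moves" is a list of rows, each a list of 2 entries, a list of its own where there are three numbers: the shift along the world's x, y, z scaled (see below), then the turn, a rotation vector about the world's x, y, z scaled (see below). In form: [[[dx, dy, dz], [rx, ry, rz]], ...]. A call has 1 to 5 rows; each row is the pose to reach, as a shift and turn from the pose commanded when the call began; what a row does not reach only later rows make up. The controller multiplies each number of a shift by 0.2 m and each number of a turn by 0.5 rad. A row lasts 1/8 s, in which the tool goes at most 62.5 mm and 10.7 degrees, less where a joint would pass 70% of its speed; a pose out of reach is approached as far as the arm can. A call with a number of a shift or a turn outside -1 to 1 is refused whole. A call with a gripper value outside its range is refused whole. "grip" is the closure in counts, from 0 (fully open) to 255 (shut), set as the call begins (left out, the last holds). The fingers move at their own pace and stop on an object; the grip force is fixed at half the most. Time passes only in rows, so rows that repeat a pose let the fingers close. It gives the time, the measured TCP pose, the force, the opening and the grip force at its end, in the units of the state.
- arm.observe(): the state, without advancing time (a new reading comes with each control period).
- arm.get_image(name): name is "scene" or "top" or "wrist"; returns the picture (420x560x3 uint8, red, green, blue); there is no depth.
- arm.camera_model(name): a dict with "camera_matrix" (3x3 intrinsics, pixels), "R" (3x3) and "t" (3): a world point X has camera coordinates R X + t. Camera axes: x right, y down, z forward; pixel columns grow to the right and rows downward; lengths in mm; the calibration is good to about 2 mm. A picture is of the moment at which its call begins: read the wrist's pose just before it. camera_model takes no time and is no camera call; for the wrist camera it gives the pose at the moment of the call.
- arm.close_job(): hands the job in; it is judged then, once.
The state is a dict: "time": time; "joints": joint angles; "joint_velocities": joint speeds; "joint_efforts": joint torques, N m; "tcp_pos": TCP position; "tool_rot": TCP orientation; "force": force on the tool from outside, world axes, zero at the start; "ft_torque": the same for the moment, N m; "gripper_width": finger opening in mm; "finger_force": force on a finger pad.
Only numpy, scipy, OpenCV 4.12 (cv2) and the standard library are available. Lean on these libraries where they do the work, as an engineer would, in place of code of your own. Each camera call takes 0.05 s, during which the arm holds its last target. There are 200 camera calls.

### The job

The three things on the specimen bench stand in each other's places: swap them round so that the granite sample sits in the middle of the balance pan, the amber jar stands in the middle of the round cork coaster, and the hand lens lies flat in the middle of the oblong wooden rest, lengthwise along it. The empty white streak tile is the spare spot: set down and let go of one of them in its middle on the way. Put everything down gently without dropping it, keep the jar upright, and do not disturb the hammer, the dropper bottle or the partly open drawer.

Things in the scene. Friction and masses are not known exactly. Their poses are not given: they have to be found in the camera images.
- granite: Rough grey granite hand sample, loose, a block about 62 (x) x 46 (y) x 42 (z) mm, its two y sides plain, flat and upright up to 36 mm (grip there, across y); about 0.28 kg. At the start it lies on the coaster. Origin: centre of its underside, z up.
- jar: Squat amber glass specimen jar with a black lid, loose, round: glass 54 mm across and 44 mm high, lid 49 mm across, 58 mm high in all; about 0.13 kg. At the start it stands on the oblong rest. Origin: centre of its underside, z up its axis.
- lens: Brass-cased folding hand lens, closed, lying flat, loose: oblong with round ends, 70 (x) x 30 (y) x 22 (z) mm, about 0.10 kg, a small glass window on top near its +x end. Grip across y. Either way round will do on the rest. At the start it lies on the balance pan. Origin: centre of its underside, x lengthwise, z up.
- balance: Bench balance, grey, fixed: case 140 (x) x 130 (y) mm, 34 mm high, with a square steel pan 96 x 96 mm whose flat top is 45 mm above the bench; the pan does not give. Place for the granite. Origin: on the bench under the pan's centre; the case reaches 85 mm to -x (display side) and 55 mm to +x of it.
- coaster: Round cork coaster, fixed, 92 mm across, flat top 8 mm above the bench. Place for the jar. Origin: centre of its underside on the bench.
- rest: Oblong dark wooden rest, fixed, a flat block 124 (x) x 64 (y) x 12 (z) mm, no rim. Place for the lens, lengthwise along x. Origin: centre of its underside on the bench.
- tile: White porcelain streak tile, fixed, 100 x 100 x 8 mm, flat top 8 mm above the bench, empty at the start: the spare spot. Origin: centre of its underside on the bench.
- hammer: Bystander, loose: rock hammer 270 mm long lying on the bench, right of the middle and a little beyond the places, roughly crosswise, its head to the right (-y). Origin: on its underside; x along it towards the head. Leave it alone.
- bottle: Bystander, loose and light: white dropper bottle, 36 mm across, 80 mm high, standing upright at the near side among the places. Origin: centre of its underside. Leave it alone.
- unit_drawer0_handle (a point): Bystander: middle of the chrome pull of the shallow steel drawer (unit 90 mm high) at the far edge, standing partly open (40 to 70 mm) towards the robot; it slides along x. Leave it where it is.
Things that resemble listed ones, but are neither listed nor needed, are in the scene too. Of the things shaped like the lens, the brass one is meant.

How it is judged:
By the outcome, as a careful person would: the job done as asked, in the order asked, and still so for the second after the job is handed in, with the robot touching nothing.
It also fails if it takes over 112 s, if anything falls off the work surface, if the arm or the gripper's body presses on something with over 40 N, if the wrist force passes 120 N, or if a joint passes its speed limit or range.

## Working session

There is one attempt and no reset: what is moved stays moved. The work goes in short steps, Python scripts to look and compute and a tool call to move; the robot and the scene stay as the last step left them, time stands still between calls to the robot, and variables do not carry over. Pictures are saved under pics/ and viewed, at most 14 in all, crops included, and the job is handed in when it is done.

Besides the shell and the picture viewer there is one more tool, called after "Request:" in YAML: its name, and indented under it one key for each argument. arm_command: Moves the arm, as the interface text tells. Shifts and turns lie within -1 to 1; 1 stands for 0.2 m of shift or 0.5 rad of turn. Its arguments: {"type":"object","properties":{"moves":{"type":"array","items":{"type":"array"}},"grip":{"type":"number"}},"required":["moves"]}

```bash
mkdir -p pics
python3 - <<'E'
from rig import arm
import cv2
for n in("scene","top"):
    im=arm.get_image(n); cv2.imwrite(f"pics/{n}0.png",cv2.resize(im[:,:,::-1],(800,600),interpolation=cv2.INTER_CUBIC))
    m=arm.camera_model(n); print(n,m)
s=arm.observe();print(s["time"],s["tcp_pos"],s["tool_rot"],s["gripper_width"])
E
```

```text
scene {'camera_matrix': array([[484.37164394,   0.        , 275.58174058],
       [  0.        , 484.37164394, 201.77851928],
       [  0.        ,   0.        ,   1.        ]]), 'R': array([[ 0.74919673,  0.66232562, -0.00538819],
       [ 0.4480901 , -0.51281919, -0.73227846],
       [-0.48776995,  0.54620624, -0.68098401]]), 't': array([-413.75904642, -226.11856985, 1429.44912848])}
top {'camera_matrix': array([[498.90557205,   0.        , 274.82897732],
       [  0.        , 498.90557205, 199.28664181],
       [  0.        ,   0.        ,   1.        ]]), 'R': array([[ 0.02981488, -0.99953264, -0.00675055],
       [-0.98922105, -0.02853732, -0.14362222],
       [ 0.14336246,  0.01095987, -0.98960956]]), 't': array([ -31.33340746,  553.99263791, 1219.08220627])}
0.1 [ 265.35996839 -565.42896604  193.2812841 ] [[ 9.05237825e-01  4.24904808e-01 -6.20143712e-04]
 [ 4.24905255e-01 -9.05237072e-01  1.16907143e-03]
 [-6.46330057e-05 -1.32179000e-03 -9.99999124e-01]] 85.5916051427853
```

View pics/scene0.png

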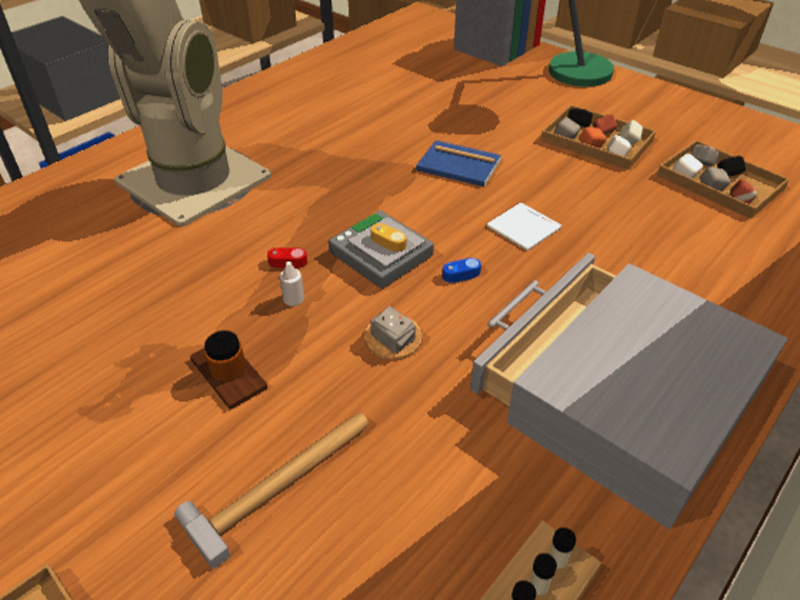

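View pics/top0.png

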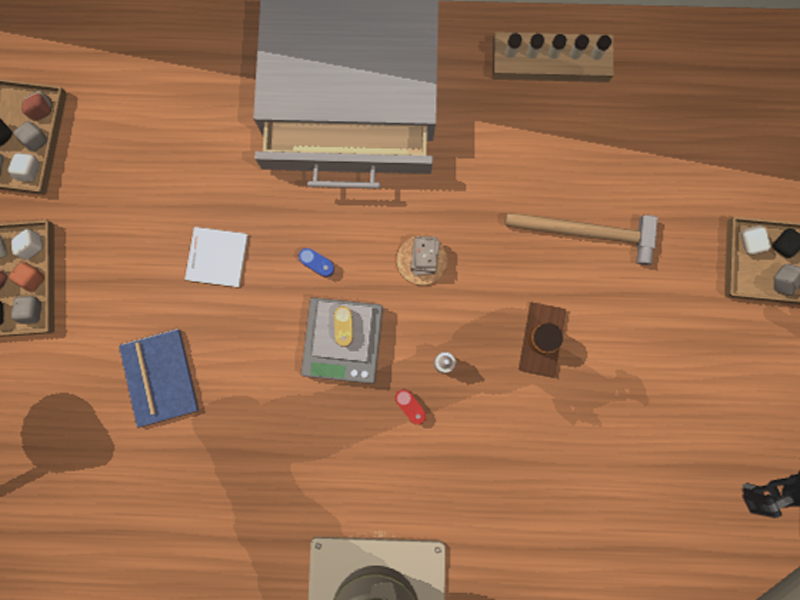

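The scene view shows the jar on the rest at (222,360), the granite on the coaster at (393,330) and the dropper bottle at (291,285). There are three lens-shaped things: yellow brass on the pan at scene (388,237) / top (343,326), blue at top (317,262) and red at top (410,406). The brass one on the pan fits the description. I'll confirm that in an enlarged crop.

```bash
cat > h.py <<'E'
from rig import arm
import numpy as np, cv2
def px2w(name,uv,z,m=None):
    m=m or arm.camera_model(name); K,R,t=m["camera_matrix"],m["R"],m["t"]
    d=R.T@np.linalg.inv(K)@np.array([uv[0],uv[1],1.]); c=-R.T@t
    return c+d*(z-c[2])/d[2]
def w2px(name,X,m=None):
    m=m or arm.camera_model(name); p=m["camera_matrix"]@(m["R"]@np.array(X,float)+m["t"]); return p[:2]/p[2]
def crop(name,x0,y0,w,h,s,out,im=None):
    im=arm.get_image(name) if im is None else im
    cv2.imwrite(out,cv2.resize(im[y0:y0+h,x0:x0+w,::-1],None,fx=s,fy=s,interpolation=cv2.INTER_CUBIC))
E
python3 - <<'E'
from h import *
im=arm.get_image("top")
crop("top",200,150,130,150,4,"pics/c1.png",im)
a=cv2.resize(im[150:220,120:190],None,fx=4,fy=4,interpolation=cv2.INTER_CUBIC);b=cv2.resize(im[200:270,350:420],None,fx=4,fy=4,interpolation=cv2.INTER_CUBIC)
cv2.imwrite("pics/c2.png",np.hstack([a,b])[:,:,::-1])
E
```

```text
(no output)
```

View pics/c1.png

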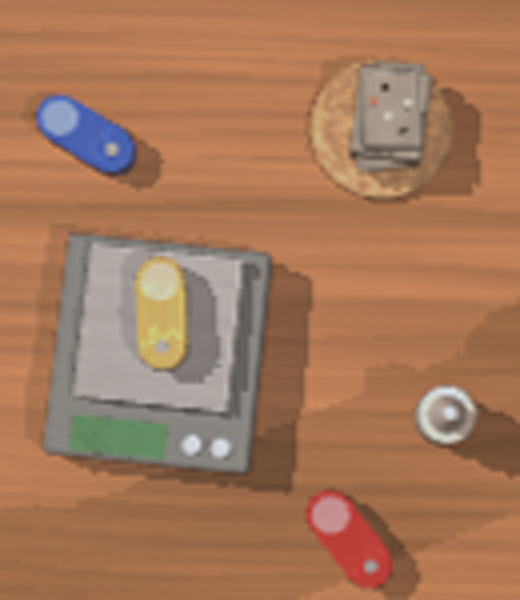

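View pics/c2.png

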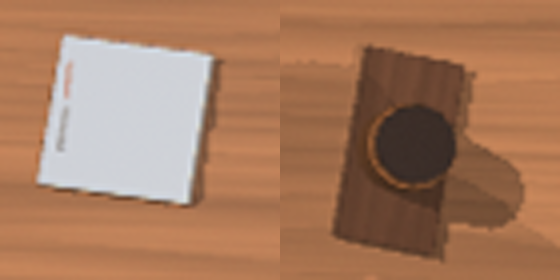

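The crop confirms it: the brass lens lies on the pan at crop (161,313), with blue at (86,135) and red at (349,540) off to the side. The rest corners, tile corners and jar lid are clear in the second crop.

Run:
```python
from h import *
def P(lst,ox,oy,z,sx=0):
    return np.array([px2w("top",((c[0]-sx+.5)/4-.5+ox,(c[1]+.5)/4-.5+oy),z) for c in lst])[:,:2]
def rep(n,p):
    print(n,p.mean(0).round(1)); 
    for i in range(len(p)):
        d=p[(i+1)%len(p)]-p[i]; print("   side",np.hypot(*d).round(1),"ang",np.degrees(np.arctan2(d[1],d[0])).round(1))
rep("pan",P([(91,241),(243,260),(230,412),(72,397)],200,150,45))
rep("case",P([(68,235),(271,256),(248,471),(45,451)],200,150,34))
rep("lens",P([(161,256),(161,370)],200,150,67)); rep("lensW",P([(136,313),(187,313)],200,150,60))
rep("coaster",P([(309,128),(453,128)],200,150,8)); rep("coasterV",P([(381,59),(381,199)],200,150,8))
rep("granite",P([(362,65),(424,65),(414,153),(357,149)],200,150,50))
rep("tile",P([(64,36),(212,57),(190,206),(38,185)],120,150,8))
rep("rest",P([(363,46),(467,66),(440,260),(333,236)],350,200,12,280))
rep("lid",P([(373,145),(457,145)],350,200,70,280))
rep("lidV",P([(415,103),(415,188)],350,200,70,280))
rep("bottle",P([(446,415),(447,415)],200,150,60))
for n in ["scene"]:
  for X in ([600,0,0],):print(w2px(n,X))
```

```text
pan [470.6  70.8]
   side 96.1 ang -95.5
   side 94.9 ang 177.1
   side 98.4 ang 86.3
   side 97.9 ang -4.3
case [455.5  71.6]
   side 129.2 ang -94.3
   side 135.2 ang 175.8
   side 127.1 ang 86.1
   side 136.1 ang -3.4
lens [477.7  68.1]
   side 70.0 ang -177.7
   side 70.0 ang 2.3
lensW [478.2  68.3]
   side 31.4 ang -88.3
   side 31.4 ang 91.7
coaster [607.2 -65.4]
   side 93.6 ang -88.4
   side 93.6 ang 91.6
coasterV [606.8 -65.5]
   side 92.4 ang -178.6
   side 92.4 ang 1.4
granite [612.6 -69.1]
   side 39.2 ang -88.4
   side 56.7 ang 174.9
   side 35.8 ang 87.6
   side 53.9 ang -1.9
tile [601.4 309.2]
   side 98.7 ang -96.6
   side 99.2 ang 175.1
   side 100.2 ang 83.8
   side 99.7 ang -5.7
rest [ 468.2 -285.1]
   side 67.5 ang -99.4
   side 125.1 ang 171.9
   side 68.8 ang 79.1
   side 123.2 ang -8.7
lid [ 468.  -282.1]
   side 51.0 ang -88.3
   side 51.0 ang 91.7
lidV [ 467.8 -282.1]
   side 51.7 ang 179.9
   side 51.7 ang -0.1
bottle [ 420.9 -108.2]
   side 0.6 ang -88.3
   side 0.6 ang 91.7
[290.81822633 219.98760846]
```

Request:
arm_command:
  grip: 0
  moves:
    - [[0.25,0.25,0],[0,0,-0.25]]
    - [[0.5,0.5,0],[0,0,-0.5]]
    - [[0.75,0.75,0],[0,0,-0.75]]
    - [[1,1,0],[0,0,-0.873]]
    - [[1,1,0],[0,0,-0.873]]

```text
time: 0.78
tcp_pos: [468.1, -362.2, 193.9]
tool_rot: [[1.0, 0.006, 0.0], [0.006, -1.0, 0.001], [0.0, -0.001, -1.0]]
force: [-0.7, -0.2, 0.6]
gripper_width: 85.5
finger_force: 0.0
```

Request:
arm_command:
  moves:
    - [[0,0.2,-0.1]]
    - [[0.015,0.415,-0.3],[0,0,0]]
    - [[0.015,0.415,-0.4],[0,0,0]]
    - [[0.015,0.415,-0.4],[0,0,0]]
    - [[0.015,0.415,-0.4],[0,0,0]]

```text
$.moves[0]: bad value
```

Request:
arm_command:
  moves:
    - [[0,0.15,-0.1],[0,0,0]]
    - [[0,0.3,-0.3],[0,0,0]]
    - [[0,0.4,-0.35],[0,0,0]]
    - [[0,0.4,-0.35],[0,0,0]]
    - [[0,0.4,-0.35],[0,0,0]]

```text
time: 1.4
tcp_pos: [465.8, -287.1, 124.8]
tool_rot: [[1.0, 0.001, 0.001], [0.001, -1.0, -0.001], [0.001, 0.001, -1.0]]
force: [-0.2, -0.5, -0.1]
gripper_width: 85.5
finger_force: 0.0
```

Run:
```python
from h import *
s=arm.observe();print(s["tcp_pos"],s["time"],s["joint_velocities"]);m=arm.camera_model("wrist")
crop("wrist",0,0,560,420,1.4,"pics/w1.png")
print(w2px("wrist",[468,-282,70],m),w2px("wrist",s["tcp_pos"],m), w2px("wrist",[468,-285,12],m))
```

```text
[ 465.77850408 -287.10933585  124.82180871] 1.4 [ 0.28949544 -0.05173007  0.32333875 -0.35774739  0.0182806  -0.17273265
 -0.15295995]
[277.99452125 204.46773144] [284.78447613 233.8736929 ] [282.41368163 186.88574244]
```

View pics/w1.png

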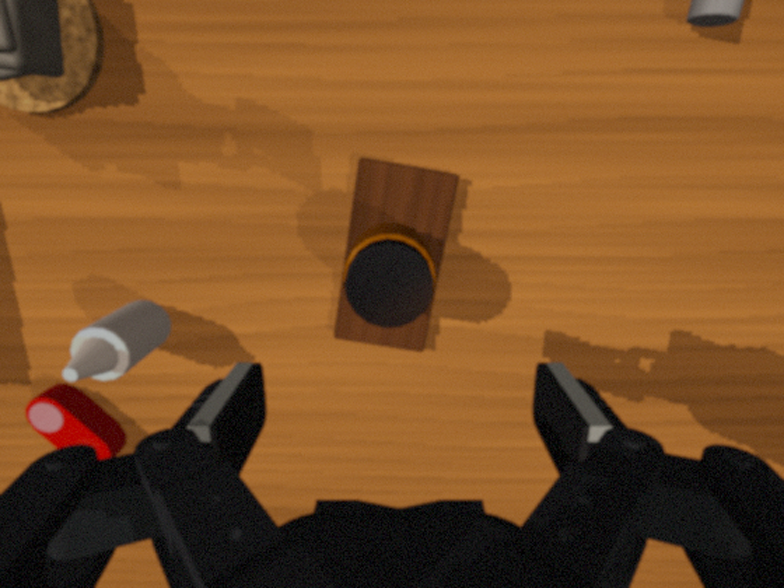

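Wrist view: lid at (390,284) matches the jar estimate within 1–2 mm, and the rest corners are at (360,157), (459,175), (424,351), (335,337). Next I refine the rest and descend on the jar.

Run:
```python
from h import *
m=arm.camera_model("wrist")
f=lambda c,z:px2w("wrist",((c[0]+.5)/1.4-.5,(c[1]+.5)/1.4-.5),z,m)[:2]
p=np.array([f(c,12) for c in [(360,157),(459,175),(424,351),(335,337)]]);print(p.round(1),p.mean(0))
for i in range(4):
    d=p[(i+1)%4]-p[i];print(np.hypot(*d),np.degrees(np.arctan2(d[1],d[0])))
print(f((390,284),70), f((345,284),70),f((435,284),70))
```

```text
[[ 535.  -263. ]
 [ 524.2 -325.2]
 [ 403.6 -305.2]
 [ 414.1 -242.9]] [ 469.24625416 -284.08197549]
63.0692097386815 -99.85426672011006
122.28714307144911 170.60487977504752
63.19164118080472 80.39763328979643
122.5640408863811 -9.453107455534152
[ 469.39472511 -282.52783615] [ 469.35636973 -258.16699565] [ 469.43308997 -306.89469885]
```

Request:
arm_command:
  moves:
    - [[0.012,0.022,-0.1],[0,0,0]]
    - [[0.012,0.022,-0.25],[0,0,0]]
    - [[0.012,0.022,-0.4],[0,0,0]]
    - [[0.012,0.022,-0.53],[0,0,0]]
    - [[0.012,0.022,-0.545],[0,0,0]]

```text
time: 2.08
tcp_pos: [467.0, -282.0, 14.0]
tool_rot: [[1.0, 0.001, -0.002], [0.001, -1.0, 0.001], [-0.002, -0.001, -1.0]]
force: [-0.4, 0.3, 0.4]
gripper_width: 85.5
finger_force: 0.0
```

Request:
arm_command:
  grip: 255
  moves:
    - [[0.008,0,0],[0,0,0]]
    - [[0.008,0,0],[0,0,0]]
    - [[0.008,0,0],[0,0,0]]
    - [[0.008,0,0],[0,0,0]]
    - [[0.008,0,0],[0,0,0]]

```text
time: 2.7
tcp_pos: [470.6, -282.0, 16.8]
tool_rot: [[1.0, 0.002, 0.002], [0.002, -1.0, -0.001], [0.002, 0.001, -1.0]]
force: [-0.6, 1.0, 6.2]
gripper_width: 46.5
finger_force: 61.0
```

Request:
arm_command:
  moves:
    - [[0,0,0.03],[0,0,0]]
    - [[0,0,0.15],[0,0,0]]
    - [[0,0,0.35],[0,0,0]]
    - [[0,0,0.55],[0,0,0]]
    - [[0,0,0.65],[0,0,0]]

```text
time: 3.32
tcp_pos: [470.4, -281.9, 148.1]
tool_rot: [[1.0, 0.002, 0.003], [0.002, -1.0, -0.002], [0.003, 0.002, -1.0]]
force: [0.9, -0.8, -1.1]
gripper_width: 46.8
finger_force: 61.8
```

Run:
```python
from h import *
s=arm.observe();print(s["tcp_pos"],s["force"],s["gripper_width"])
crop("wrist",100,130,360,290,2.2,"pics/w2.png")
```

```text
[ 470.41841284 -281.868939    148.14408486] [ 0.87784964 -0.79759482 -1.13329938] 46.75455396766401
```

View pics/w2.png

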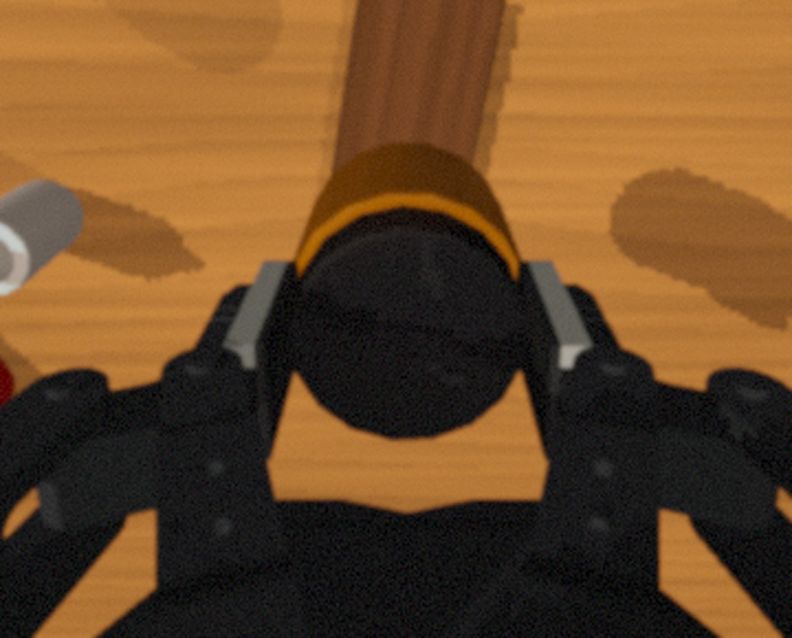

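The jar is held centred at (408,320) in the crop, below the pads, and clear of the rest. I'm carrying it to the tile.

Request:
arm_command:
  moves:
    - [[0.03,0.1,0],[0,0,0]]
    - [[0.07,0.3,0],[0,0,0]]
    - [[0.11,0.5,0],[0,0,0]]
    - [[0.16,0.75,0],[0,0,0]]
    - [[0.22,1,0],[0,0,0]]

```text
time: 4.0
tcp_pos: [513.4, -80.0, 144.9]
tool_rot: [[1.0, 0.002, -0.0], [0.002, -1.0, -0.0], [-0.0, 0.0, -1.0]]
force: [0.5, 0.6, -1.7]
gripper_width: 46.9
finger_force: 61.8
```

Request:
arm_command:
  moves:
    - [[0.05,0.2,0],[0,0,0]]
    - [[0.09,0.4,0],[0,0,0]]
    - [[0.13,0.6,0],[0,0,0]]
    - [[0.17,0.8,0],[0,0,0]]
    - [[0.22,1,0],[0,0,0]]

```text
time: 4.62
tcp_pos: [557.5, 119.7, 144.9]
tool_rot: [[1.0, 0.002, -0.0], [0.002, -1.0, -0.0], [-0.0, 0.0, -1.0]]
force: [0.2, -0.8, -2.1]
gripper_width: 46.5
finger_force: 61.8
```

Request:
arm_command:
  moves:
    - [[0.06,0.25,0],[0,0,0]]
    - [[0.12,0.5,0],[0,0,0]]
    - [[0.17,0.75,-0.1],[0,0,0]]
    - [[0.21,0.9,-0.2],[0,0,0]]
    - [[0.22,0.957,-0.25],[0,0,0]]

```text
time: 5.25
tcp_pos: [600.3, 311.7, 93.1]
tool_rot: [[1.0, 0.005, -0.002], [0.005, -1.0, -0.0], [-0.002, 0.0, -1.0]]
force: [0.1, 0.0, -1.9]
gripper_width: 46.8
finger_force: 61.9
```

Run:
```python
from h import *
s=arm.observe();print(s["tcp_pos"],s["force"],s["gripper_width"])
m=arm.camera_model("wrist");crop("wrist",0,0,560,420,1.4,"pics/w3.png")
import json;json.dump({k:np.asarray(v).tolist() for k,v in m.items()},open("m.json","w"))
```

```text
[600.33485735 311.73078934  93.08387038] [ 0.07119846  0.0377031  -1.86044746] 46.77303749109899
```

View pics/w3.png

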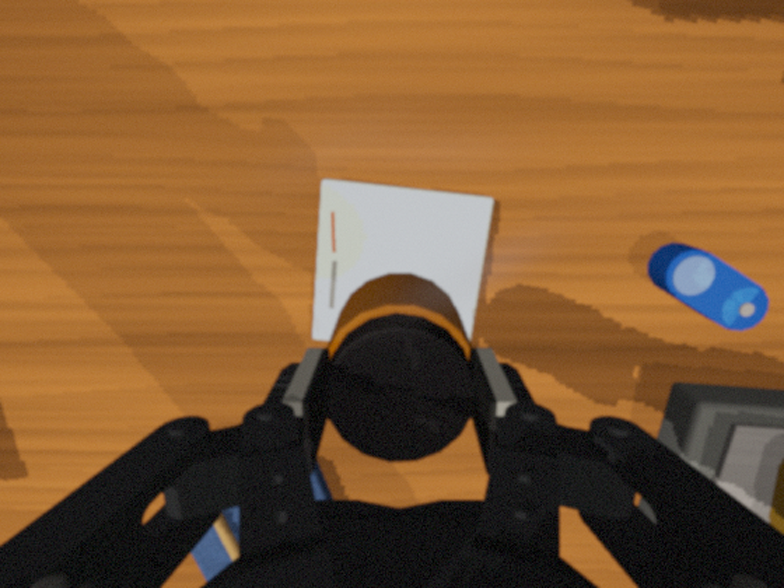

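Tile corners are at (322,179), (494,199) and (312,339), with the jar held at (400,370).

Run:
```python
from h import *
m=arm.camera_model("wrist")
f=lambda c,z:px2w("wrist",((c[0]+.5)/1.4-.5,(c[1]+.5)/1.4-.5),z,m)[:2]
p=np.array([f(c,8) for c in [(322,179),(494,199),(312,339)]]);print(p.round(1),p[1:].mean(0), np.diff(p,axis=0),f((403,269),8))
```

```text
[[656.9 355.9]
 [646.2 257.2]
 [558.4 366.4]] [602.29334194 311.80697347] [[-10.68908964 -98.72927419]
 [-87.88434859 109.24041547]] [604.27964803 309.33799116]
```

Request:
arm_command:
  moves:
    - [[0.012,-0.005,-0.1],[0,0,0]]
    - [[0.012,-0.005,-0.22],[0,0,0]]
    - [[0.012,-0.005,-0.31],[0,0,0]]
    - [[0.012,-0.005,-0.36],[0,0,0]]
    - [[0.012,-0.005,-0.385],[0,0,0]]

```text
time: 5.92
tcp_pos: [604.1, 308.5, 17.8]
tool_rot: [[1.0, 0.002, 0.0], [0.002, -1.0, -0.0], [0.0, 0.0, -1.0]]
force: [0.0, -0.2, -1.8]
gripper_width: 46.4
finger_force: 61.9
```

Request:
arm_command:
  moves:
    - [[0,0,0],[0,0,0]]
    - [[0,0,0],[0,0,0]]

```text
time: 6.18
tcp_pos: [604.4, 309.3, 18.8]
tool_rot: [[1.0, 0.002, 0.001], [0.002, -1.0, 0.0], [0.001, -0.0, -1.0]]
force: [0.2, 0.5, -1.7]
gripper_width: 46.7
finger_force: 61.9
```

Request:
arm_command:
  moves:
    - [[-0.005,0.005,-0.01],[0,0,0]]
    - [[-0.005,0.005,-0.015],[0,0,0]]
    - [[-0.005,0.005,-0.02],[0,0,0]]
    - [[-0.005,0.005,-0.025],[0,0,0]]
    - [[-0.005,0.005,-0.025],[0,0,0]]

```text
time: 6.8
tcp_pos: [603.0, 310.0, 13.0]
tool_rot: [[1.0, 0.002, 0.0], [0.002, -1.0, -0.0], [0.0, 0.0, -1.0]]
force: [-0.9, 0.3, -1.7]
gripper_width: 46.8
finger_force: 61.9
```

Request:
arm_command:
  moves:
    - [[0,0,-0.004],[0,0,0]]
    - [[0,0,-0.008],[0,0,0]]
    - [[0,0,-0.008],[0,0,0]]

```text
time: 7.18
tcp_pos: [603.1, 310.1, 12.9]
tool_rot: [[1.0, 0.002, 0.001], [0.002, -1.0, -0.0], [0.001, 0.0, -1.0]]
force: [-5.2, -2.2, 10.4]
gripper_width: 46.7
finger_force: 63.0
```

Request:
arm_command:
  grip: 0
  moves:
    - [[0,0,0.006],[0,0,0]]
    - [[0,0,0.006],[0,0,0]]
    - [[0,0,0.006],[0,0,0]]
    - [[0,0,0.006],[0,0,0]]
    - [[0,0,0.006],[0,0,0]]

```text
time: 7.8
tcp_pos: [602.9, 310.0, 12.5]
tool_rot: [[1.0, 0.002, -0.0], [0.002, -1.0, -0.0], [-0.0, 0.0, -1.0]]
force: [-0.1, -0.1, -0.8]
gripper_width: 85.5
finger_force: 0.0
```

Request:
arm_command:
  moves:
    - [[0,0,0.05],[0,0,0]]
    - [[0,0,0.2],[0,0,0]]
    - [[0,0,0.4],[0,0,0]]
    - [[-0.15,-0.2,0.6],[0,0,0]]
    - [[-0.3,-0.45,0.65],[0,0,0]]

```text
time: 8.43
tcp_pos: [543.2, 221.1, 145.9]
tool_rot: [[1.0, 0.004, 0.004], [0.004, -1.0, 0.002], [0.004, -0.002, -1.0]]
force: [0.3, -1.8, 0.5]
gripper_width: 85.4
finger_force: 0.0
```

Request:
arm_command:
  moves:
    - [[-0.1,-0.2,0],[0,0,0]]
    - [[-0.2,-0.4,0],[0,0,0]]
    - [[-0.3,-0.6,0],[0,0,0]]
    - [[-0.33,-0.76,-0.05],[0,0,0]]
    - [[-0.33,-0.76,-0.1],[0,0,0]]

```text
time: 9.05
tcp_pos: [477.1, 65.4, 123.3]
tool_rot: [[1.0, -0.002, 0.002], [-0.002, -1.0, -0.001], [0.002, 0.001, -1.0]]
force: [0.4, 0.7, 1.1]
gripper_width: 85.6
finger_force: 0.0
```

Run:
```python
from h import *
s=arm.observe();print(s["tcp_pos"],s["force"],s["gripper_width"])
m=arm.camera_model("wrist");print(w2px("wrist",[478,68.2,67],m)*1.4);crop("wrist",0,0,560,420,1.4,"pics/w4.png")
im=arm.get_image("top");crop("top",120,150,70,70,8,"pics/t4.png",im)
```

```text
[477.0921887   65.42746237 123.25387036] [0.36552259 0.7344081  1.06349909] 85.62865774259411
[393.5614621  287.94339254]
```

View pics/w4.png

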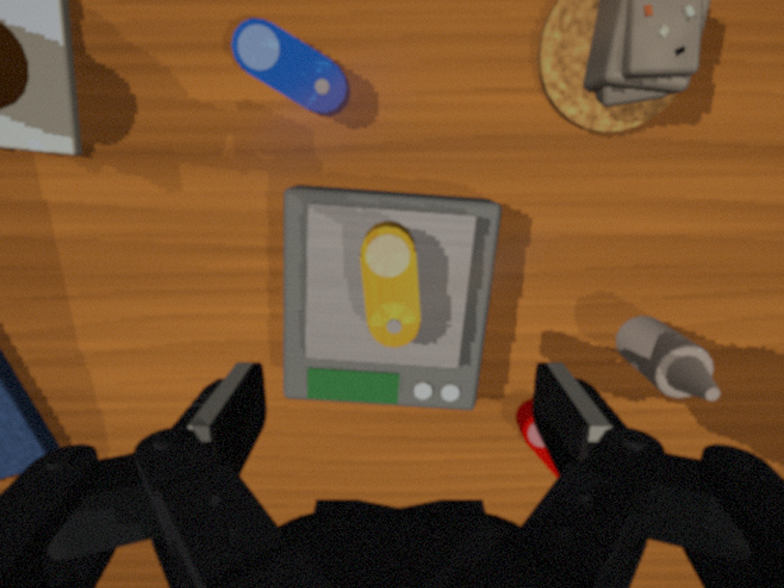

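The lens runs from (388,225) to (394,347), and the pan corners are at (307,205), (477,214), (461,368), (305,358).

Run:
```python
from h import *
m=arm.camera_model("wrist")
f=lambda c,z:px2w("wrist",((c[0]+.5)/1.4-.5,(c[1]+.5)/1.4-.5),z,m)[:2]
a,b=f((388,225),60),f((394,347),67);print("lens",a,b,(a+b)/2,np.degrees(np.arctan2(*(a-b)[::-1])), f((362,286),62),f((420,286),62))
p=np.array([f(c,45) for c in [(307,205),(477,214),(461,368),(305,358)]]);print(p.round(1),p.mean(0))
for i in range(4):
    d=p[(i+1)%4]-p[i];print(np.hypot(*d).round(1),np.degrees(np.arctan2(d[1],d[0])).round(1))
```

```text
lens [511.00353654  74.37136772] [442.90359632  71.05687183] [476.95356643  72.71411977] 2.786447140555395 [477.33521126  88.86431951] [477.44109627  56.69560592]
[[519.9 120.4]
 [515.1  24.2]
 [418.9  29.3]
 [425.5 126.7]] [469.83793328  75.14512554]
96.3 -92.8
96.3 177.0
97.6 86.2
94.6 -3.8
```

View pics/t4.png

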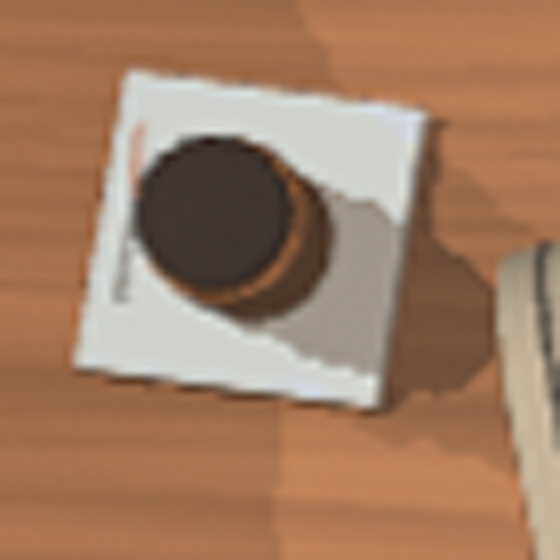

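The jar stands upright in the tile's middle, its lid at (214,214) in the 8x crop. The lens's y differs by 4 mm between the cameras, so I'll re-measure with the arm settled, using colour segmentation.

```bash
cat >> h.py <<'E'
def yellow(name,z):
    m=arm.camera_model(name); im=arm.get_image(name); hsv=cv2.cvtColor(im,cv2.COLOR_RGB2HSV)
    k=cv2.inRange(hsv,(20,150,100),(32,255,255)); n,l,st,c=cv2.connectedComponentsWithStats(k)
    i=1+np.argmax(st[1:,4]); r=cv2.minAreaRect(cv2.findContours((l==i).astype(np.uint8),0,2)[0][0]); b=cv2.boxPoints(r)
    w=np.array([px2w(name,p,z,m)[:2] for p in b]); return st[i],px2w(name,r[0],z,m)[:2].round(1),w.round(1)
E
python3 - <<'E'
from h import *
s=arm.observe();print(s["tcp_pos"],s["joint_velocities"].round(2) if hasattr(s["joint_velocities"],"round") else s["joint_velocities"])
print(yellow("wrist",62));print(yellow("top",62)); print(arm.observe()["tcp_pos"]); print(yellow("wrist",62)); print(arm.observe()["tcp_pos"])
E
```

```text
[476.61814237  68.36145389 122.35782084] [-0.92  0.15 -0.78 -1.42 -0.36  0.92  0.27]
(array([ 262,  159,   42,   88, 2064], dtype=int32), array([478.7,  70. ]), array([[511.2,  87.5],
       [513.9,  58.6],
       [443.7,  51.2],
       [440.5,  82.4]]))Traceback (most recent call last):
  File "<stdin>", line 3, in <module>
  File "h.py", line 15, in yellow
    i=1+np.argmax(st[1:,4]); r=cv2.minAreaRect(cv2.findContours((l==i).astype(np.uint8),0,2)[0][0]); b=cv2.boxPoints(r)
        ~~~~~~~~~^^^^^^^^^^
    return _wrapfunc(a, 'argmax', axis=axis, out=out, **kwds)
    return bound(*args, **kwds)
ValueError: attempt to get argmax of an empty sequence
```

Request:
arm_command:
  moves:
    - [[0.008,0.004,-0.1],[0,0,0.08]]
    - [[0.008,0.004,-0.2],[0,0,0.08]]
    - [[0.008,0.004,-0.3],[0,0,0.08]]
    - [[0.008,0.004,-0.327],[0,0,0.08]]
    - [[0.008,0.004,-0.327],[0,0,0.08]]

```text
time: 9.88
tcp_pos: [478.8, 69.5, 57.6]
tool_rot: [[0.999, 0.043, 0.0], [0.043, -0.999, 0.0], [0.0, -0.0, -1.0]]
force: [-0.3, -0.0, 0.2]
gripper_width: 85.4
finger_force: 0.0
```

Request:
arm_command:
  grip: 255
  moves:
    - [[0,0,0],[0,0,0]]
    - [[0,0,0],[0,0,0]]
    - [[0,0,0],[0,0,0]]
    - [[0,0,0],[0,0,0]]
    - [[0,0,0],[0,0,0]]

```text
time: 10.5
tcp_pos: [478.6, 68.8, 57.3]
tool_rot: [[0.999, 0.042, 0.0], [0.042, -0.999, -0.0], [0.0, 0.0, -1.0]]
force: [0.5, -0.4, 0.2]
gripper_width: -0.1
finger_force: 0.0
```

The fingers closed on nothing, so I'm looking before anything else.

Run:
```python
from h import *
s=arm.observe();print(s["tcp_pos"],s["force"],s["gripper_width"])
a=arm.get_image("wrist");b=arm.get_image("scene")
a=cv2.resize(a[100:420,140:440],None,fx=1.3,fy=1.3); b=cv2.resize(b[130:220,210:320],None,fx=3.7,fy=416/90)
crop("",0,0,797,416,1,"pics/w5.png",np.hstack([a,b]))
```

```text
[478.56670358  68.77682275  57.27043445] [ 0.48636004 -0.36669663  0.15968805] -0.14512329095375195
```

View pics/w5.png

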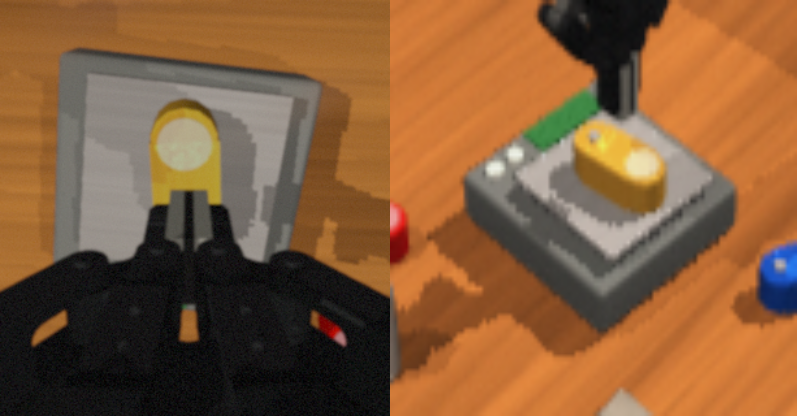

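Run:
```python
from h import *
s=arm.observe();t=s["tcp_pos"]
print(w2px("scene",t),w2px("scene",[478,69,67]),w2px("scene",[478,69,45]))
print(w2px("wrist",t),w2px("wrist",[478,69,67]))
for z in (57,67,80): print(z,px2w("scene",(273,155),z),px2w("wrist",(284.6,246),z))
```

```text
[271.53672918 165.74338136] [271.38203796 162.49479698] [271.48203964 169.46857819]
[284.81288041 233.89831184] [284.40344932 241.11834155]
57 [452.17989548 103.80945961  57.        ] [470.59757949  68.57454963  57.        ]
67 [460.94762977  94.10497129  67.        ] [474.99027448  68.75802452  67.        ]
80 [472.34568435  81.48913648  80.        ] [480.70077797  68.99654188  80.        ]
```

The scene view shows the shut fingertips clearly above and behind the lens, although the reported TCP is 57 mm high. The real tips seem well above the TCP. I'll overlay projected heights on the finger axis to measure it.

Run:
```python
from h import *
s=arm.observe();t=np.array(s["tcp_pos"]);R=np.array(s["tool_rot"])
out=[]
for n,(x0,y0,w,h,k) in {"scene":(245,130,55,75,8),"wrist":(250,200,70,100,6)}.items():
    im=cv2.resize(arm.get_image(n)[y0:y0+h,x0:x0+w],None,fx=k,fy=k,interpolation=cv2.INTER_CUBIC)
    for d,col in zip((0,10,20,30,40,50),[(255,0,0),(0,255,0),(0,0,255),(255,255,255),(255,0,255),(0,255,255)]):
        for ox in (-11,11):
            p=(w2px(n,t-R[:,2]*d+R[:,0]*ox)-[x0,y0]+.5)*k; cv2.circle(im,tuple(int(v) for v in p),4,col,-1)
    out.append(im)
crop("",0,0,860,600,.9,"pics/ov.png",np.hstack(out))
```

```text
(no output)
```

View pics/ov.png

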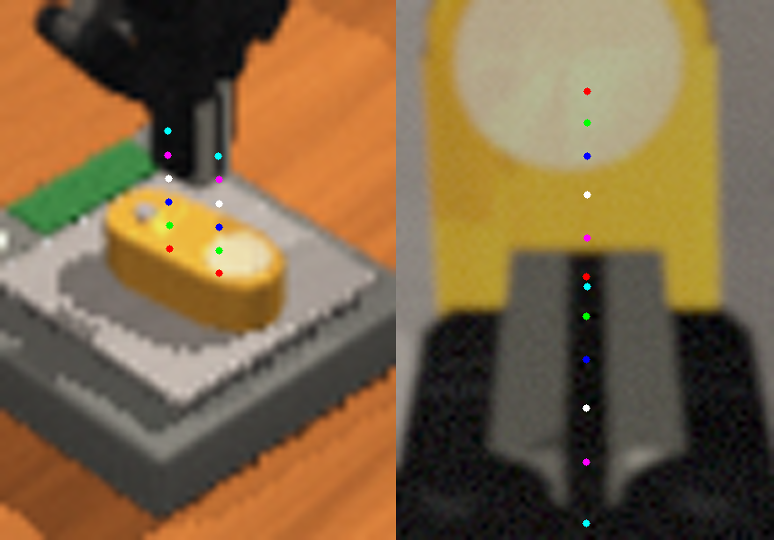

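The overlay settles it. The shut fingertips lie about 41 mm behind the reported TCP point (magenta = 40 mm at the tip edge, in both views). That means the jar was held by its lid, which worked. I'll correct for this: for the lens the TCP should be at about z = 8.

Request:
arm_command:
  grip: 0
  moves:
    - [[0,0,0],[0,0,0]]
    - [[0,0,0],[0,0,0]]
    - [[0,0,0],[0,0,0]]
    - [[0,0,0],[0,0,0]]
    - [[0,0,0],[0,0,0]]

```text
time: 11.32
tcp_pos: [478.6, 68.8, 57.2]
tool_rot: [[0.999, 0.042, 0.0], [0.042, -0.999, -0.0], [0.0, 0.0, -1.0]]
force: [-0.7, -0.6, 1.3]
gripper_width: 85.0
finger_force: 0.0
```

Request:
arm_command:
  moves:
    - [[0,0,-0.04],[0,0,0]]
    - [[0,0,-0.08],[0,0,0]]
    - [[0,0,-0.12],[0,0,0]]
    - [[0,0,-0.15],[0,0,0]]
    - [[0,0,-0.15],[0,0,0]]

```text
time: 11.95
tcp_pos: [478.2, 68.8, 26.7]
tool_rot: [[0.999, 0.042, -0.001], [0.042, -0.999, -0.0], [-0.001, 0.0, -1.0]]
force: [-0.0, -0.2, -0.1]
gripper_width: 85.5
finger_force: 0.0
```

Request:
arm_command:
  moves:
    - [[0,0,-0.02],[0,0,0]]
    - [[0,0,-0.04],[0,0,0]]
    - [[0,0,-0.06],[0,0,0]]
    - [[0,0,-0.08],[0,0,0]]
    - [[0,0,-0.09],[0,0,0]]

```text
time: 12.58
tcp_pos: [478.4, 68.7, 8.9]
tool_rot: [[0.999, 0.042, -0.0], [0.042, -0.999, -0.0], [-0.0, 0.0, -1.0]]
force: [-0.1, 0.1, -0.4]
gripper_width: 85.3
finger_force: 0.0
```

No contact at z = 8.9, which is consistent with the correction. Closing the fingers.

Request:
arm_command:
  grip: 255
  moves:
    - [[0,0,0],[0,0,0]]
    - [[0,0,0],[0,0,0]]
    - [[0,0,0],[0,0,0]]
    - [[0,0,0],[0,0,0]]
    - [[0,0,0],[0,0,0]]

```text
time: 13.2
tcp_pos: [479.0, 68.9, 9.7]
tool_rot: [[0.999, 0.042, 0.001], [0.042, -0.999, -0.0], [0.001, 0.0, -1.0]]
force: [-1.0, -0.8, 5.0]
gripper_width: 29.3
finger_force: 59.9
```

Request:
arm_command:
  moves:
    - [[0,0,0.02],[0,0,0]]
    - [[0,0,0.1],[0,0,0]]
    - [[0,0,0.25],[0,0,0]]
    - [[0,0,0.42],[0,0,0]]
    - [[0,-0.05,0.5],[0,0,0]]

```text
time: 13.82
tcp_pos: [479.4, 59.2, 111.7]
tool_rot: [[0.999, 0.044, 0.003], [0.044, -0.999, 0.0], [0.003, -0.0, -1.0]]
force: [-0.6, 0.1, -1.0]
gripper_width: 28.5
finger_force: 59.3
```

Request:
arm_command:
  moves:
    - [[-0.01,-0.2,0],[0,0,-0.05]]
    - [[-0.02,-0.4,0],[0,0,-0.15]]
    - [[-0.03,-0.6,0],[0,0,-0.25]]
    - [[-0.04,-0.8,0],[0,0,-0.35]]
    - [[-0.048,-1,0],[0,0,-0.416]]

```text
time: 14.45
tcp_pos: [468.1, -143.2, 109.1]
tool_rot: [[0.986, -0.167, -0.001], [-0.167, -0.986, -0.0], [-0.0, 0.0, -1.0]]
force: [0.2, 0.0, -1.4]
gripper_width: 29.0
finger_force: 59.4
```

Request:
arm_command:
  moves:
    - [[0,-0.25,0],[0,0,0]]
    - [[0,-0.45,-0.1],[0,0,0]]
    - [[0,-0.6,-0.2],[0,0,0]]
    - [[0,-0.7,-0.3],[0,0,0]]
    - [[0,-0.715,-0.35],[0,0,0]]

```text
time: 15.08
tcp_pos: [467.3, -285.7, 37.9]
tool_rot: [[0.986, -0.168, -0.002], [-0.168, -0.986, 0.001], [-0.002, -0.0, -1.0]]
force: [0.6, 0.4, -0.5]
gripper_width: 28.8
finger_force: 59.3
```

Request:
arm_command:
  moves:
    - [[0,0,-0.08],[0,0,0]]
    - [[0,0,-0.16],[0,0,0]]
    - [[0,0,-0.21],[0,0,0]]
    - [[0,0,-0.23],[0,0,0]]
    - [[0,0,-0.23],[0,0,0]]

```text
time: 15.7
tcp_pos: [469.1, -284.1, -6.7]
tool_rot: [[0.986, -0.165, 0.0], [-0.165, -0.986, -0.0], [0.0, 0.0, -1.0]]
force: [-0.1, -0.3, -2.0]
gripper_width: 28.4
finger_force: 59.3
```

Request:
arm_command:
  moves:
    - [[0,0,-0.03],[0,0,0]]
    - [[0,0,-0.055],[0,0,0]]
    - [[0,0,-0.07],[0,0,0]]
    - [[0,0,-0.08],[0,0,0]]
    - [[0,0,-0.08],[0,0,0]]

```text
time: 16.32
tcp_pos: [468.9, -284.2, -22.9]
tool_rot: [[0.986, -0.165, -0.0], [-0.165, -0.986, 0.0], [-0.0, 0.0, -1.0]]
force: [-0.5, -0.8, -1.2]
gripper_width: 28.9
finger_force: 59.3
```

Request:
arm_command:
  moves:
    - [[0,0,-0.004],[0,0,0]]
    - [[0,0,-0.008],[0,0,0]]
    - [[0,0,-0.008],[0,0,0]]

```text
time: 16.7
tcp_pos: [469.1, -284.3, -23.4]
tool_rot: [[0.986, -0.165, 0.0], [-0.165, -0.986, -0.0], [0.0, 0.0, -1.0]]
force: [-4.4, 3.2, 10.5]
gripper_width: 28.8
finger_force: 60.8
```

Request:
arm_command:
  grip: 0
  moves:
    - [[0,0,0.006],[0,0,0]]
    - [[0,0,0.006],[0,0,0]]
    - [[0,0,0.006],[0,0,0]]
    - [[0,0,0.006],[0,0,0]]
    - [[0,0,0.006],[0,0,0]]

```text
time: 17.32
tcp_pos: [468.9, -284.2, -23.2]
tool_rot: [[0.986, -0.165, -0.0], [-0.165, -0.986, -0.0], [-0.0, 0.0, -1.0]]
force: [-0.1, -0.1, 0.4]
gripper_width: 85.1
finger_force: 0.0
```

Request:
arm_command:
  moves:
    - [[0,0,0.05],[0,0,0]]
    - [[0,0,0.15],[0,0,0]]
    - [[0,0,0.35],[0,0,0]]
    - [[0,0,0.55],[0,0,0.1]]
    - [[0.1,0.1,0.65],[0,0,0.19]]

```text
time: 17.95
tcp_pos: [488.9, -266.5, 110.1]
tool_rot: [[0.997, -0.073, 0.003], [-0.073, -0.997, -0.003], [0.003, 0.003, -1.0]]
force: [0.9, -0.6, 0.2]
gripper_width: 85.3
finger_force: 0.0
```

Request:
arm_command:
  moves:
    - [[0.15,0.25,0],[0,0,0]]
    - [[0.3,0.5,0],[0,0,0]]
    - [[0.45,0.75,0],[0,0,0]]
    - [[0.6,0.98,0],[0,0,0]]
    - [[0.6,0.98,0],[0,0,0]]

```text
time: 18.58
tcp_pos: [610.6, -62.2, 107.5]
tool_rot: [[0.998, -0.063, 0.001], [-0.063, -0.998, 0.003], [0.001, -0.003, -1.0]]
force: [-0.2, -0.4, -0.3]
gripper_width: 85.6
finger_force: 0.0
```

Request:
arm_command:
  moves:
    - [[0,0,0],[0,0,0]]
    - [[0,0,0],[0,0,0]]

```text
time: 18.82
tcp_pos: [608.5, -70.0, 107.1]
tool_rot: [[0.997, -0.073, 0.0], [-0.073, -0.997, -0.001], [0.0, 0.001, -1.0]]
force: [-0.0, 0.1, 0.3]
gripper_width: 85.5
finger_force: 0.0
```

Run:
```python
from h import *
s=arm.observe();print(s["tcp_pos"],s["force"],s["gripper_width"])
m=arm.camera_model("wrist");a=arm.get_image("wrist");np.savez("m6.npz",**m)
t=arm.get_image("top")
A=a[100:320,160:400]; A=cv2.resize(A,None,fx=2.2,fy=2.2,interpolation=cv2.INTER_CUBIC)
B=cv2.resize(t[200:270,350:420],None,fx=4,fy=4,interpolation=cv2.INTER_CUBIC); B=cv2.copyMakeBorder(B,0,A.shape[0]-B.shape[0],0,0,cv2.BORDER_CONSTANT)
im=np.hstack([A,B[:,:270]]);print(im.shape);crop("",0,0,im.shape[1],im.shape[0],1,"pics/w6.png",im)
print((w2px("wrist",[612,-68,50],m)-[160,100]+.5)*2.2)
```

```text
[608.53812707 -70.00919112 107.11087425] [-0.0281905   0.14880206  0.26249172] 85.46003650188062
(484, 798, 3)
[269.12697791 225.97841192]
```

View pics/w6.png

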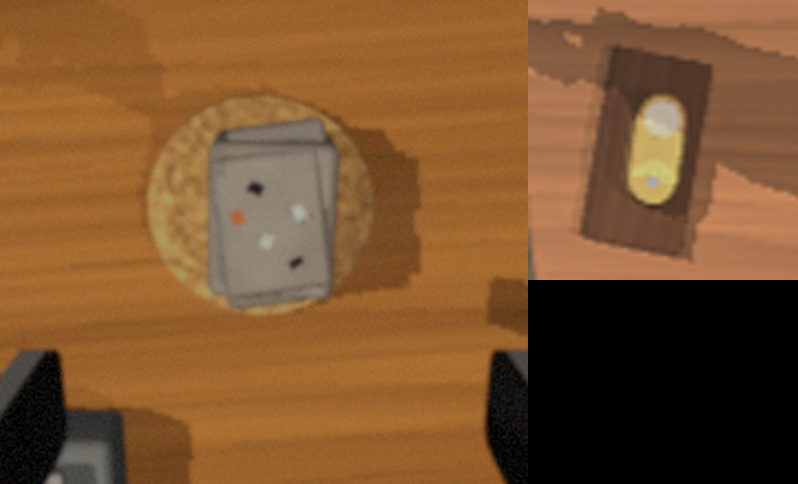

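The right panel shows the lens lying centred along the rest, allowing for parallax. In the left panel the granite's main block has corners (212,145), (337,145), (331,298), (210,292), and the coaster circle spans x 147–374 and y 95–316.

Run:
```python
from h import *
m=dict(np.load("m6.npz"))
f=lambda c,z:px2w("wrist",((c[0]+.5)/2.2-.5+160,(c[1]+.5)/2.2-.5+100),z,m)[:2]
p=np.array([f(c,44) for c in [(212,145),(337,145),(331,298),(210,292)]]);print(p.round(1),p.mean(0))
for i in range(4):
    d=p[(i+1)%4]-p[i];print(np.hypot(*d).round(1),np.degrees(np.arctan2(d[1],d[0])).round(1))
a=[f(c,8) for c in [(147,205),(374,205),(260,95),(260,316)]];print(np.round(a,1),(a[0]+a[1])/2,(a[2]+a[3])/2)
```

```text
[[640.5 -50.5]
 [637.4 -93.5]
 [581.  -88.6]
 [586.5 -44.5]] [611.35503309 -69.27945453]
43.1 -94.1
56.6 175.0
44.4 82.8
54.3 -6.3
[[ 612.2  -18.2]
 [ 605.5 -110. ]
 [ 652.8  -67.3]
 [ 560.4  -60.1]] [608.83401867 -64.12583792] [606.56032352 -63.73800113]
```

Request:
arm_command:
  moves:
    - [[0.013,0.004,-0.15],[0,0,-0.02]]
    - [[0.013,0.004,-0.3],[0,0,-0.02]]
    - [[0.013,0.004,-0.42],[0,0,-0.02]]
    - [[0.013,0.004,-0.5],[0,0,-0.02]]
    - [[0.013,0.004,-0.54],[0,0,-0.02]]

```text
time: 19.55
tcp_pos: [611.3, -67.8, -1.7]
tool_rot: [[0.997, -0.081, -0.001], [-0.081, -0.997, -0.0], [-0.001, 0.0, -1.0]]
force: [-0.5, 0.4, -0.2]
gripper_width: 85.6
finger_force: 0.0
```

Request:
arm_command:
  moves:
    - [[0,0,-0.04],[0,0,0]]
    - [[0,0,-0.08],[0,0,0]]
    - [[0,0,-0.12],[0,0,0]]
    - [[0,0,-0.145],[0,0,0]]
    - [[0,0,-0.145],[0,0,0]]

```text
time: 20.18
tcp_pos: [611.3, -67.4, -30.6]
tool_rot: [[0.997, -0.081, -0.001], [-0.081, -0.997, -0.0], [-0.001, 0.0, -1.0]]
force: [0.4, -0.3, -0.4]
gripper_width: 85.5
finger_force: 0.0
```

Request:
arm_command:
  grip: 255
  moves:
    - [[0,0,0],[0,0,0]]
    - [[0,0,0],[0,0,0]]
    - [[0,0,0],[0,0,0]]
    - [[0,0,0],[0,0,0]]
    - [[0,0,0],[0,0,0]]

```text
time: 20.8
tcp_pos: [612.0, -67.5, -29.6]
tool_rot: [[0.997, -0.081, 0.001], [-0.081, -0.997, -0.0], [0.001, 0.0, -1.0]]
force: [-0.7, -0.3, 6.1]
gripper_width: 45.4
finger_force: 62.4
```

Request:
arm_command:
  moves:
    - [[0,0,0.02],[0,0,0]]
    - [[0,0,0.1],[0,0,0]]
    - [[0,0,0.25],[0,0,0]]
    - [[0,0,0.4],[0,0,0]]
    - [[0,0,0.5],[0,0,0]]

```text
time: 21.42
tcp_pos: [612.1, -67.3, 72.0]
tool_rot: [[0.997, -0.08, 0.002], [-0.08, -0.997, -0.0], [0.002, 0.0, -1.0]]
force: [-0.5, 0.2, -3.5]
gripper_width: 45.7
finger_force: 61.7
```

Request:
arm_command:
  moves:
    - [[-0.1,0.1,0],[0,0,0]]
    - [[-0.3,0.3,0],[0,0,0]]
    - [[-0.5,0.5,0],[0,0,0]]
    - [[-0.65,0.64,0],[0,0,0.01]]
    - [[-0.707,0.694,0],[0,0,0.01]]

```text
time: 22.05
tcp_pos: [468.5, 73.0, 70.1]
tool_rot: [[0.997, -0.073, -0.0], [-0.073, -0.997, -0.0], [-0.0, 0.0, -1.0]]
force: [0.8, 0.2, -2.7]
gripper_width: 45.2
finger_force: 61.8
```

Request:
arm_command:
  moves:
    - [[0,0,-0.08],[0,0,0]]
    - [[0,0,-0.16],[0,0,0]]
    - [[0,0,-0.22],[0,0,0]]
    - [[0,0,-0.25],[0,0,0]]
    - [[0,0,-0.25],[0,0,0]]

```text
time: 22.68
tcp_pos: [470.0, 71.2, 19.3]
tool_rot: [[0.997, -0.076, -0.001], [-0.076, -0.997, 0.0], [-0.001, 0.0, -1.0]]
force: [0.9, 1.5, -2.6]
gripper_width: 45.2
finger_force: 61.8
```

Request:
arm_command:
  moves:
    - [[0.002,0,-0.02],[0,0,0]]
    - [[0.002,0,-0.035],[0,0,0]]
    - [[0.002,0,-0.047],[0,0,0]]
    - [[0.002,0,-0.055],[0,0,0]]
    - [[0.002,0,-0.055],[0,0,0]]

```text
time: 23.3
tcp_pos: [470.5, 71.4, 8.8]
tool_rot: [[0.997, -0.076, -0.0], [-0.076, -0.997, -0.0], [-0.0, 0.0, -1.0]]
force: [0.4, 0.2, -3.2]
gripper_width: 45.4
finger_force: 61.8
```

Request:
arm_command:
  moves:
    - [[0,0,-0.004],[0,0,0]]
    - [[0,0,-0.008],[0,0,0]]
    - [[0,0,-0.008],[0,0,0]]

```text
time: 23.68
tcp_pos: [470.6, 71.4, 7.3]
tool_rot: [[0.997, -0.076, 0.0], [-0.076, -0.997, -0.0], [0.0, 0.0, -1.0]]
force: [-0.2, 0.1, -0.5]
gripper_width: 45.0
finger_force: 62.0
```

Request:
arm_command:
  moves:
    - [[0,0,-0.003],[0,0,0]]
    - [[0,0,-0.006],[0,0,0]]
    - [[0,0,-0.006],[0,0,0]]

```text
time: 24.05
tcp_pos: [470.7, 71.4, 7.3]
tool_rot: [[0.997, -0.076, 0.0], [-0.076, -0.997, -0.001], [0.0, 0.001, -1.0]]
force: [-9.7, -2.3, 17.7]
gripper_width: 45.1
finger_force: 64.3
```

Request:
arm_command:
  grip: 0
  moves:
    - [[0,0,0.01],[0,0,0]]
    - [[0,0,0.01],[0,0,0]]
    - [[0,0,0.01],[0,0,0]]
    - [[0,0,0.01],[0,0,0]]
    - [[0,0,0.01],[0,0,0]]

```text
time: 24.68
tcp_pos: [470.5, 71.4, 7.9]
tool_rot: [[0.997, -0.076, -0.0], [-0.076, -0.997, -0.0], [-0.0, 0.0, -1.0]]
force: [-0.7, 0.1, -0.2]
gripper_width: 85.2
finger_force: 0.0
```

Request:
arm_command:
  moves:
    - [[0,0,0.05],[0,0,0]]
    - [[0,0,0.15],[0,0,0]]
    - [[0,0,0.35],[0,0,0]]
    - [[0.1,0.15,0.5],[0,0,0]]
    - [[0.2,0.35,0.55],[0,0,0]]

```text
time: 25.3
tcp_pos: [512.5, 141.5, 121.2]
tool_rot: [[0.997, -0.078, 0.004], [-0.078, -0.997, -0.0], [0.004, -0.0, -1.0]]
force: [0.3, -0.1, -0.2]
gripper_width: 85.4
finger_force: 0.0
```

Request:
arm_command:
  moves:
    - [[0.1,0.2,0],[0,0,0]]
    - [[0.2,0.4,0],[0,0,0]]
    - [[0.3,0.6,0],[0,0,0]]
    - [[0.4,0.75,0],[0,0,0]]
    - [[0.455,0.84,0],[0,0,0]]

```text
time: 25.92
tcp_pos: [601.8, 311.2, 118.4]
tool_rot: [[0.997, -0.074, -0.0], [-0.074, -0.997, 0.001], [-0.0, -0.001, -1.0]]
force: [-1.0, -1.1, -0.2]
gripper_width: 85.6
finger_force: 0.0
```

Request:
arm_command:
  moves:
    - [[0,0,0],[0,0,0]]
    - [[0,0,0],[0,0,0]]
    - [[0,0,0],[0,0,0]]

```text
time: 26.3
tcp_pos: [601.6, 308.2, 118.5]
tool_rot: [[0.997, -0.077, 0.0], [-0.077, -0.997, -0.001], [0.0, 0.001, -1.0]]
force: [0.3, -0.9, 0.5]
gripper_width: 85.5
finger_force: 0.0
```

Run:
```python
from h import *
s=arm.observe();print(s["tcp_pos"],s["force"],s["gripper_width"])
m=arm.camera_model("wrist");a=arm.get_image("wrist");np.savez("m7.npz",**m)
t=arm.get_image("top")
A=a[120:320,180:400]; A=cv2.resize(A,None,fx=2.2,fy=2.2,interpolation=cv2.INTER_CUBIC)
B=cv2.resize(t[200:280,205:275],None,fx=4.4,fy=4.4,interpolation=cv2.INTER_CUBIC); B=cv2.copyMakeBorder(B,0,A.shape[0]-B.shape[0],0,0,cv2.BORDER_CONSTANT)
im=np.hstack([A,B]);print(A.shape,im.shape);crop("",0,0,im.shape[1],im.shape[0],1,"pics/w7.png",im)
print((w2px("wrist",[602,310,66],m)-[180,120]+.5)*2.2)
for z in(81,87): print((w2px("top",[470.5,71.3,z])-[205,200]+.5)*4.4+[484,0])
```

```text
[601.64124218 308.19086906 118.45286663] [ 0.27136645 -0.88134844  0.50397296] 85.54224706795404
(440, 484, 3) (440, 792, 3)
[226.39897209 194.427798  ]
[631.38693074 135.25771898]
[630.51184315 134.35615566]
```

View pics/w7.png

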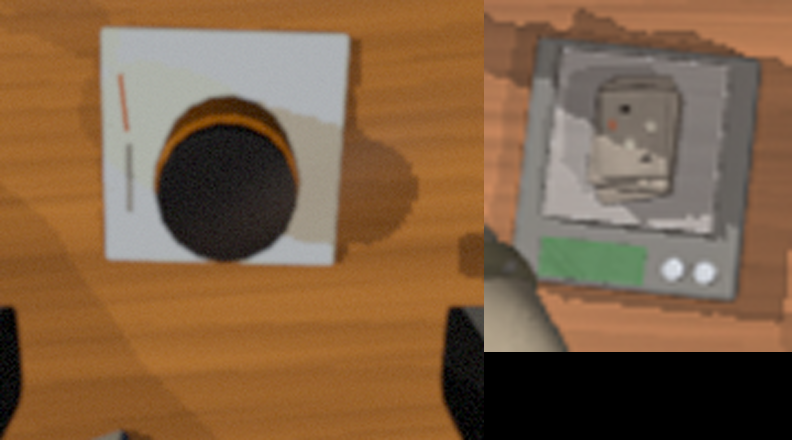

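The jar stands upright mid-tile with its lid at (227,191), and the granite sits in the middle of the pan at (636,138). I'm descending to grip the jar by its glass.

Request:
arm_command:
  moves:
    - [[0.006,0.006,-0.15],[0,0,0]]
    - [[0.006,0.006,-0.32],[0,0,0]]
    - [[0.006,0.006,-0.45],[0,0,0]]
    - [[0.006,0.006,-0.54],[0,0,0]]
    - [[0.006,0.006,-0.58],[0,0,0]]

```text
time: 27.02
tcp_pos: [602.5, 310.2, 1.3]
tool_rot: [[0.997, -0.076, -0.001], [-0.076, -0.997, -0.0], [-0.001, 0.001, -1.0]]
force: [-0.5, -1.2, 0.9]
gripper_width: 85.4
finger_force: 0.0
```

Request:
arm_command:
  moves:
    - [[0,0,-0.04],[0,0,0]]
    - [[0,0,-0.08],[0,0,0]]
    - [[0,0,-0.12],[0,0,0]]
    - [[0,0,-0.14],[0,0,0]]
    - [[0,0,-0.14],[0,0,0]]

```text
time: 27.65
tcp_pos: [602.6, 310.6, -26.2]
tool_rot: [[0.997, -0.076, -0.0], [-0.076, -0.997, -0.0], [-0.0, 0.0, -1.0]]
force: [0.2, 0.7, -0.2]
gripper_width: 85.3
finger_force: 0.0
```

Request:
arm_command:
  grip: 255
  moves:
    - [[0,0,0],[0,0,0]]
    - [[0,0,0],[0,0,0]]
    - [[0,0,0],[0,0,0]]
    - [[0,0,0],[0,0,0]]
    - [[0,0,0],[0,0,0]]

```text
time: 28.28
tcp_pos: [603.2, 310.9, -25.3]
tool_rot: [[0.997, -0.076, 0.001], [-0.076, -0.997, 0.0], [0.001, -0.0, -1.0]]
force: [0.8, -0.5, 5.9]
gripper_width: 52.8
finger_force: 62.9
```

Request:
arm_command:
  moves:
    - [[0,0,0.02],[0,0,0]]
    - [[0,0,0.1],[0,0,0]]
    - [[0,0,0.22],[0,0,0]]
    - [[0,0,0.34],[0,0,0]]
    - [[0,-0.05,0.4],[0,0,0]]

```text
time: 28.9
tcp_pos: [603.0, 301.6, 56.2]
tool_rot: [[0.997, -0.074, 0.002], [-0.074, -0.997, 0.002], [0.002, -0.002, -1.0]]
force: [0.4, 0.4, -2.1]
gripper_width: 52.8
finger_force: 63.0
```

Request:
arm_command:
  moves:
    - [[0,-0.15,0],[0,0,0]]
    - [[0,-0.35,0],[0,0,0]]
    - [[0.01,-0.55,0],[0,0,0]]
    - [[0.02,-0.75,0],[0,0,0]]
    - [[0.02,-0.95,0],[0,0,0]]

```text
time: 29.52
tcp_pos: [606.4, 108.2, 54.0]
tool_rot: [[0.997, -0.076, -0.0], [-0.076, -0.997, -0.001], [-0.0, 0.001, -1.0]]
force: [-0.4, -0.9, -1.5]
gripper_width: 52.8
finger_force: 63.0
```

Request:
arm_command:
  moves:
    - [[0,-0.2,0],[0,0,0]]
    - [[0,-0.4,0],[0,0,0]]
    - [[0,-0.6,0],[0,0,0]]
    - [[0,-0.76,0],[0,0,0]]
    - [[0,-0.878,-0.05],[0,0,0]]

```text
time: 30.15
tcp_pos: [606.8, -67.6, 44.3]
tool_rot: [[0.997, -0.077, 0.001], [-0.077, -0.997, -0.001], [0.001, 0.001, -1.0]]
force: [0.7, -0.3, -2.4]
gripper_width: 53.1
finger_force: 63.0
```

Request:
arm_command:
  moves:
    - [[0,0,-0.08],[0,0,0]]
    - [[0,0,-0.16],[0,0,0]]
    - [[0,0,-0.22],[0,0,0]]
    - [[0,0,-0.25],[0,0,0]]
    - [[0,0,-0.25],[0,0,0]]

```text
time: 30.78
tcp_pos: [606.6, -64.5, -6.4]
tool_rot: [[0.997, -0.075, -0.001], [-0.075, -0.997, 0.0], [-0.001, -0.0, -1.0]]
force: [-0.1, 0.4, -0.6]
gripper_width: 53.1
finger_force: 63.1
```

Positioned at (606.6, −64.5), right over the coaster's centre. I'm lowering the last 19 mm gently.

Request:
arm_command:
  moves:
    - [[0.003,0,-0.03],[0,0,0]]
    - [[0.003,0,-0.055],[0,0,0]]
    - [[0.003,0,-0.075],[0,0,0]]
    - [[0.003,0,-0.085],[0,0,0]]
    - [[0.003,0,-0.09],[0,0,0]]

```text
time: 31.4
tcp_pos: [607.3, -65.0, -24.1]
tool_rot: [[0.997, -0.076, -0.0], [-0.076, -0.997, -0.0], [-0.0, 0.0, -1.0]]
force: [0.7, -0.1, -2.2]
gripper_width: 52.9
finger_force: 63.1
```

Request:
arm_command:
  moves:
    - [[0,0,-0.003],[0,0,0]]
    - [[0,0,-0.006],[0,0,0]]
    - [[0,0,-0.006],[0,0,0]]

```text
time: 31.78
tcp_pos: [607.4, -65.0, -25.1]
tool_rot: [[0.997, -0.076, 0.0], [-0.076, -0.997, -0.0], [0.0, 0.0, -1.0]]
force: [-0.7, 0.8, -1.4]
gripper_width: 52.5
finger_force: 63.1
```

Request:
arm_command:
  moves:
    - [[0,0,-0.003],[0,0,0]]
    - [[0,0,-0.006],[0,0,0]]
    - [[0,0,-0.006],[0,0,0]]

```text
time: 32.15
tcp_pos: [607.4, -65.0, -25.4]
tool_rot: [[0.997, -0.076, 0.0], [-0.076, -0.997, -0.0], [0.0, 0.0, -1.0]]
force: [-4.6, 1.4, 9.2]
gripper_width: 52.8
finger_force: 63.5
```

Request:
arm_command:
  grip: 0
  moves:
    - [[0,0,0.006],[0,0,0]]
    - [[0,0,0.006],[0,0,0]]
    - [[0,0,0.006],[0,0,0]]
    - [[0,0,0.006],[0,0,0]]
    - [[0,0,0.006],[0,0,0]]

```text
time: 32.78
tcp_pos: [607.3, -65.0, -25.2]
tool_rot: [[0.997, -0.076, -0.0], [-0.076, -0.997, -0.0], [-0.0, 0.0, -1.0]]
force: [-0.2, -0.2, -1.0]
gripper_width: 85.5
finger_force: 0.0
```

Request:
arm_command:
  moves:
    - [[0,0,0.05],[0,0,0]]
    - [[0,0,0.15],[0,0,0]]
    - [[0,0,0.35],[0,0,0]]
    - [[0,0,0.6],[0,0,0]]
    - [[0,0,0.8],[0,0,0]]

```text
time: 33.4
tcp_pos: [608.0, -64.9, 138.8]
tool_rot: [[0.997, -0.075, 0.003], [-0.075, -0.997, -0.0], [0.003, 0.0, -1.0]]
force: [-0.1, -0.5, 0.2]
gripper_width: 85.4
finger_force: 0.0
```

Request:
arm_command:
  moves:
    - [[-0.1,0.2,0],[0,0,0]]
    - [[-0.2,0.4,0],[0,0,0]]
    - [[-0.3,0.6,0],[0,0,0]]
    - [[-0.4,0.8,0],[0,0,0]]
    - [[-0.5,1,0],[0,0,0]]

```text
time: 34.02
tcp_pos: [506.9, 136.4, 136.6]
tool_rot: [[0.997, -0.075, 0.002], [-0.075, -0.997, -0.0], [0.002, 0.0, -1.0]]
force: [0.5, 0.9, 0.0]
gripper_width: 85.2
finger_force: 0.0
```

Request:
arm_command:
  moves:
    - [[0,0.25,0],[0,0,0]]
    - [[0,0.5,0],[0,0,0]]
    - [[0,0.75,0],[0,0,0]]
    - [[0,1,0],[0,0,0]]
    - [[0,1,0],[0,0,0]]

```text
time: 34.65
tcp_pos: [505.5, 339.9, 136.4]
tool_rot: [[0.998, -0.069, 0.0], [-0.069, -0.998, 0.003], [-0.0, -0.003, -1.0]]
force: [0.1, -0.3, 0.3]
gripper_width: 85.3
finger_force: 0.0
```

Run:
```python
from h import *
s=arm.observe();print(s["tcp_pos"],s["time"])
crop("top",180,120,285,200,2.8,"pics/fin.png")
for n,X in dict(jar=[607.2,-64.8,66],granite=[470.6,71.2,87],lens=[469,-284.5,34],rest=[469,-284.5,12],coaster=[607.2,-64.8,8],pan=[470.6,71.2,45]).items(): print(n,((w2px("top",X)-[180,120]+.5)*2.8).round())
```

```text
[505.48068235 339.92300094 136.38144387] 34.65
jar [324. 162.]
granite [163. 309.]
lens [565. 328.]
rest [560. 329.]
coaster [322. 174.]
pan [167. 313.]
```

View pics/fin.png

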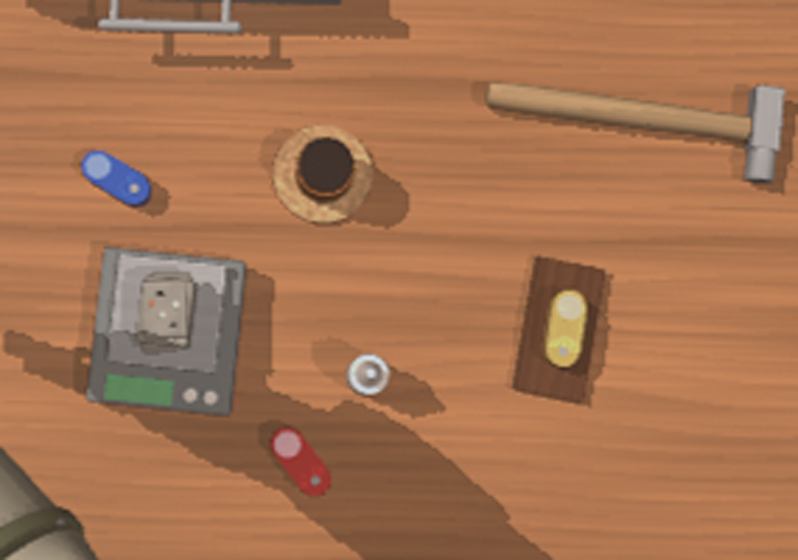

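The final top view shows the jar upright on the coaster at (326,165), the granite mid-pan at (166,308) and the lens along the middle of the rest at (567,329). All are within about 3 mm of the targets. The hammer, bottle and drawer pull look undisturbed, and the arm is clear, so I'm handing in.

```bash
python3 -c "
from rig import arm
print(arm.close_job())"
```

```text
the job is handed in; nothing more can be done
None
```

I handed the job in at about 35 s of the 112 s allowed: the granite is on the balance pan, the jar is upright on the coaster (after a stop on the tile) and the lens lies along the rest, each within about 3 mm of centre, with the hammer, bottle and drawer looking unmoved in the last picture.

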